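Set the feed timer to the big ration with a screwdriver

ROBOT

A 6-joint arm with a two-finger parallel gripper is mounted at the origin on the work surface. World frame = base frame: x ahead of the robot, y to its left, z up, the work surface at z = 0. Lengths are in m, angles in rad, forces in N, time in s.
With the tool pointing down it reaches from about 0.425 to 0.95 m from the base axis. Payload 3.5 kg.
Tool frame: the origin (TCP) lies on the centre line of the jaws, within the pads' length; the fingertips stand 25 mm ahead of it and the grasp point (between the pads) lies 6 mm ahead of it (ctrl.finger_overhang is the distance from the TCP to the fingertips, in m); z points along the fingers, y is the line along which they close (so a half turn about z gives the same grasp; the last joint's range is limited). The gripper opens to 85 mm and grips with 20 to 120 N. Pads are 22 mm wide; open, the fingers measure 114 mm over their backs; the gripper's body (76 mm by 85 mm) begins 54 mm behind the grasp point. The pads swing forward as they close: fully open they stand 13 mm farther back than shut.
Start: joints at [1.041, 0.286, 1.577, -0, 1.279, -0.15], TCP at [0.25, 0.627, 0.232] pointing down, gripper open.
Joint ranges: [-2.77, 2.77], [-0.9, 2.22], [0.21, 2.48], [-1.53, 4.67], [0.24, 2.81], [-2.84, 2.84]. Speed limits (rad/s): [2.79, 2.79, 3.14, 3.14, 3.14, 3.14].

INTERFACE

Orientations are given as a unit quaternion [x, y, z, w].
In Python, from plant import get_state, imaging, job, ctrl gives the robot as it stands.
- The arm moves only by the tool jog_arm, never from a script. Its argument "increments" is a list of rows, each an object of numbers: "dx", "dy", "dz": the shift along the world's x, y, z each as a share of 12 cm, from -1 to 1; "ax", "ay", "az": the turn, a rotation vector about the world's x, y, z each as a share of pi/2 rad, from -1 to 1; "gripper": the gripper command: -1 is shut, 1 is fully open, values between are in proportion. A call has 1 to 10 rows; each row is the pose to reach, as a shift and turn from the pose commanded when the call began; what a row does not reach only later rows make up. A row lasts 1/10 s, in which the tool goes at most 50 mm and 8.59 degrees, less where a joint would pass 70% of its speed; a pose out of reach is approached as far as the arm can. A call with a number of a shift or a turn outside -1 to 1 is refused whole. A call with a gripper value outside its range is refused whole. The fingers move at their own pace and stop on an object; "force" is the grip in N (left out, the last holds). Time passes only in rows, so rows that repeat a pose let the fingers close. It gives the time, the measured TCP pose, the force, the opening and the grip force at its end, in the units of the state.
- get_state(): the state, without advancing time (a new reading comes with each control period).
- imaging.read_camera(name): name is "scene" or "side" or "wrist"; returns a dict with "frame" (384x512x3 uint8, blue, green, red), "depth" (384x512 float32, m along the optical axis (not along the pixel's ray), 0 where there is no reading), "camera_matrix" (3x3 intrinsics, pixels), "extrinsics" (4x4, takes a point from camera to world coordinates); the wrist camera has in their place "mount" (4x4, takes a point from camera to tool coordinates, whose origin is the TCP and whose axes are the flange's). Camera axes: x right, y up, looking along -z (the intrinsics and any distortion apply to the point x, -y, -z); pixel columns grow to the right and rows downward; lengths in m; the calibration is good to about 2 mm. A picture is of the moment at which its call begins: read the wrist's pose just before it.
- job.sign_off(): hands the job in; it is judged then, once.
The state is a dict: "time": time; "qpos": joint angles; "dq": joint speeds; "joint_efforts": joint torques, N m; "eef_pos": TCP position; "tcp_rot": TCP orientation; "contact_force": force on the tool from outside, world axes, zero at the start; "wrist_torque": the same for the moment, N m; "opening": opening from 0.0 (shut) to 1.0 (fully open); "finger_force": force on a finger pad.
Only numpy, scipy, OpenCV 4.12 (cv2) and the standard library are available. Lean on these libraries where they do the work, as an engineer would, in place of code of your own. Each camera call takes 0.05 s, during which the arm holds its last target. There are 200 camera calls.

TASK

In the small-animal feeding shed, take the red-handled flat screwdriver out of its wooden stand and use its blade to turn the orange slotted switch a quarter turn clockwise (seen from above), to its stop, so that the slot's white end points at the green mark. Then put the screwdriver back upright in its stand, fully home, and let go. Turn the switch with the blade only, never with the fingers on its timer box, and leave the blue switch as it is.

Things in the scene. Friction and masses are not known exactly. Their poses are not given: they have to be found in the camera images.
- screwdriver: Loose flat screwdriver, 0.13 kg, blade down in the stand. Origin: the tip (middle of the blade's edge); z up, x along the blade's width, as does the white stripe on the handle's top. Blade 18 mm wide (x), 4 mm thick; 8 mm shank; black collar 44 mm across, 75 to 81 mm above the tip, resting on the stand; red handle 26 x 26 mm, flats facing x and y, 80 to 150 mm above the tip: grip at about 115 mm.
- stand: Dark wooden tool stand, fixed block 70 x 70 mm, 85 mm high. Origin: centre of its underside; z up. A round upright hole 30 mm across goes right through its middle; with the screwdriver fully home its tip is 10 mm above the stand's origin.
- orange_box: White timer box, fixed, 120 (x) x 100 (y) x 60 mm high, origin under its centre, z up. Orange switch: disc 48 mm across, centred on top, rim 78 mm above the origin. Its slot runs right across: floor at 64 mm, 8.5 mm wide up to 70 mm, flaring to 15.5 mm at the rim. Grey mark on the -x side of the disc, green mark on the +y side. The blue-switched box is alike; either may be left or right.
- orange_switch (a joint): Turn of the orange switch in rad, clockwise seen from above. At 0 (start 0 to 0.15) the slot lies along the box's x, white end at the grey mark (-x); at 1.571, the stop, along its y, white end at the green mark (+y). Light friction (0.04 N m); stays where left. The blade has about 15 degrees of play each way in the slot: turn it some 20 degrees past a quarter turn.
- blue_switch (a joint): Turn of the slotted blue switch on the other, identical timer box, same sense. Starts between 0 and 0.15; to be left alone.
Mind the look-alikes: they are no part of the job. What is shaped like the screwdriver but purple or yellow is not meant. There is more than one size of the stand; the job needs the smaller.

How it is judged:
On the way, in this order (a step that is already met when the one before it is completed fails the run):
1. the blade sits in the orange switch's slot, the switch not yet turned (horizontal distance between screwdriver and orange_box below 0.015 m and z of screwdriver in the frame of orange_box below 0.071 m and angle between screwdriver's own z axis and vertical below 0.35 rad and value of joint orange_switch below 0.8 rad), for 0.1 s.
2. the orange switch is turned with the blade to within 20 degrees of its stop (value of joint orange_switch above 1.22 rad and horizontal distance between screwdriver and orange_box below 0.015 m and z of screwdriver in the frame of orange_box below 0.076 m), for 0.1 s.
At the end, for the whole second after the job is handed in: The orange switch is within 20 degrees of its stop (joint above 1.22 rad), the blue switch is as it was (below 0.35 rad), and the screwdriver stands at rest in its stand: tip within 15 mm of the stand's axis and less than 20 mm above its underside, tilted less than 11 degrees (value of joint orange_switch above 1.22 rad and value of joint blue_switch below 0.35 rad and horizontal distance between screwdriver and stand below 0.015 m and z of screwdriver in the frame of stand below 0.02 m and angle between screwdriver's own z axis and vertical below 0.2 rad and linear speed of screwdriver below 0.02 m/s); the robot touches nothing.
It fails at once if the fingers touch the orange timer box or its switch with more than 2 N (contact force between the fingers and orange_box above 2 N).
It fails at once if the blue switch is turned beyond 0.35 rad (value of joint blue_switch above 0.35 rad).
It also fails if it takes over 51 s, if anything falls off the work surface, if the arm or the gripper's body presses on something with over 40 N, if the wrist force passes 120 N, or if a joint passes its speed limit or range.

## Working session

There is one attempt and no reset: what is moved stays moved. The work goes in short steps, Python scripts to look and compute and a tool call to move; the robot and the scene stay as the last step left them, time stands still between calls to the robot, and variables do not carry over. Pictures are saved under pics/ and viewed, at most 13 in all, crops included, and the job is handed in when it is done.

Besides the shell and the picture viewer there is one more tool, called after ">>>" as name(argument=value, ...), one argument or row to a line, values as JSON. jog_arm: Moves the arm, as the interface text tells. Shift numbers are shares of 12 cm and turn numbers shares of pi/2 rad, none past 1 either way. Its arguments: {"type":"object","properties":{"increments":{"type":"array"},"force":{"type":"number"}},"required":["increments"]}

```bash
mkdir -p pics
cat > h.py <<'E'
import numpy as np, cv2
from plant import get_state, imaging, job, ctrl
from scipy.spatial.transform import Rotation as R
def cam(n):
    s=get_state(); c=imaging.read_camera(n)
    if n=='wrist':
        T=np.eye(4);T[:3,:3]=R.from_quat(s['tcp_rot']).as_matrix();T[:3,3]=s['eef_pos'];c['E']=T@c['mount']
    else: c['E']=np.array(c['extrinsics'])
    return c
def ray(c,u,v):
    p=np.linalg.inv(c['camera_matrix'])@[u,v,1]
    d=c['E'][:3,:3]@[p[0],-p[1],-p[2]]
    return c['E'][:3,3],d
def onz(c,u,v,z):
    o,d=ray(c,u,v); return o+d*(z-o[2])/d[2]
def dep(c,u,v):
    o,d=ray(c,u,v); return o+d*c['depth'][int(v),int(u)]
E
python3 - <<'E'
from h import *
print(get_state())
for n in ['scene','side','wrist']:
    c=cam(n); cv2.imwrite(f'pics/{n}0.png',c['frame']); np.savez(n+'0.npz',**c); print(n,c.keys(),c['E'].round(3).tolist(), np.array(c['camera_matrix']).tolist())
E
```

```text
{'time': 0.0, 'qpos': array([ 1.04100453e+00,  2.87177065e-01,  1.57819792e+00,  1.52804838e-05,
        1.27858568e+00, -1.49968354e-01]), 'dq': array([ 0.00039312, -0.00101545, -0.00117949, -0.00049139,  0.00107105,
        0.00048856]), 'joint_efforts': array([-8.82070617e-04, -4.05961990e+01, -2.92631471e+01, -1.15609569e-04,
        5.69905547e-03,  1.08984352e-05]), 'eef_pos': array([0.24987181, 0.62633578, 0.23012825]), 'tcp_rot': array([ 1.88774242e-01,  9.82019798e-01, -1.11383332e-03, -4.01611166e-04]), 'contact_force': array([ 0.57456338,  0.20125937, -0.05219529]), 'wrist_torque': array([ 0.02316237, -0.01894563, -0.03115055]), 'finger_force': 0.0, 'opening': 0.9984372100965075}
scene dict_keys(['frame', 'depth', 'camera_matrix', 'extrinsics', 'E']) [[0.606, -0.552, 0.572, 0.993], [0.795, 0.428, -0.43, -0.402], [-0.008, 0.715, 0.699, 0.7], [0.0, 0.0, 0.0, 1.0]] [[410.99210303022824, 0.0, 252.00875619615192], [0.0, 410.99210303022824, 195.53281535012863], [0.0, 0.0, 1.0]]
side dict_keys(['frame', 'depth', 'camera_matrix', 'extrinsics', 'E']) [[0.953, 0.209, -0.219, 0.289], [-0.302, 0.665, -0.683, -0.599], [0.003, 0.717, 0.697, 0.692], [0.0, 0.0, 0.0, 1.0]] [[425.1918623788082, 0.0, 255.62360414107422], [0.0, 425.1918623788082, 190.12226447929407], [0.0, 0.0, 1.0]]
wrist dict_keys(['frame', 'depth', 'camera_matrix', 'mount', 'E']) [[0.371, -0.881, -0.294, 0.174], [0.929, 0.351, 0.119, 0.656], [-0.002, -0.318, 0.948, 0.372], [0.0, 0.0, 0.0, 1.0]] [[270.583580386989, 0.0, 255.04283401257652], [0.0, 270.583580386989, 188.5936832597634], [0.0, 0.0, 1.0]]
```

View pics/scene0.png

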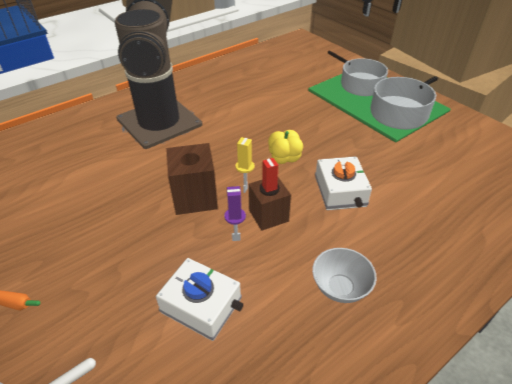

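View pics/side0.png

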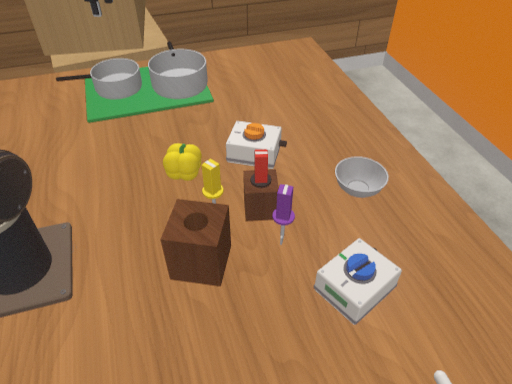

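The scene view shows the red screwdriver in the small stand (270,185), the large empty stand (193,175), the orange box (343,180) and the blue box (200,295). The side view shows the red one at (261,180), orange box at (254,143) and blue box at (358,278).

```bash
cat > m.py <<'E'
from h import *
def pts(c):
    v,u=np.nonzero(c['depth']>0); p=np.linalg.inv(c['camera_matrix'])@np.stack([u,v,np.ones(len(u))])
    P=(c['E'][:3,:3]@(p*[[1],[-1],[-1]]*c['depth'][v,u])).T+c['E'][:3,3]
    return P,cv2.cvtColor(c['frame'],cv2.COLOR_BGR2HSV)[v,u].astype(int),u,v
E
python3 - <<'E'
from m import *
for n in ['scene','side']:
    c=dict(np.load(n+'0.npz')); P,H,u,v=pts(c)
    h,s,val=H.T
    work=(P[:,0]>.3)&(P[:,0]<1)&(abs(P[:,1])<.5)
    for name,m in dict(red=((h<5)|(h>174))&(s>170)&(val>90),orange=(h>6)&(h<14)&(s>200)&(val>180),blue=(h>108)&(h<125)&(s>170),white=(s<35)&(val>170)&(P[:,2]>.04)&(P[:,2]<.068),green=(h>45)&(h<75)&(s>120)&(P[:,2]>.045)&(P[:,2]<.075),dark=(s>80)&(val<110)&(P[:,2]>.08)&(P[:,2]<.13)&(h<20),purple=(h>128)&(h<150)&(s>120)).items():
        M=np.zeros(c['depth'].shape,np.uint8); mm=m&work; M[v[mm],u[mm]]=1
        k,L,st,ce=cv2.connectedComponentsWithStats(M)
        for i in range(1,k):
            if st[i,4]<12: continue
            q=P[mm][L[v[mm],u[mm]]==i]
            r=cv2.minAreaRect(q[:,:2].astype(np.float32)*1000)
            print(n,name,st[i,4],ce[i].round(),'med',np.median(q,0).round(3),'z',np.percentile(q[:,2],[2,98]).round(3),'rect',np.round(r[0]),np.round(r[1]),round(r[2]))
    print()
a=cv2.imread('pics/scene0.png'); b=cv2.imread('pics/side0.png')
cv2.imwrite('pics/crop1.png',np.hstack([cv2.resize(a[130:230,240:380],None,fx=2.8,fy=5,interpolation=2)[:500],cv2.resize(b[110:225,215:305],(391,500),interpolation=2)]))
E
```

```text
scene red 390 [269. 176.] med [0.507 0.009 0.132] z [0.095 0.162] rect [496.  17.] [25. 33.] 78
scene blue 38 [202. 278.] med [ 0.595 -0.218  0.079] z [0.077 0.08 ] rect [ 599. -218.] [24. 10.] 18
scene white 1159 [344. 179.] med [0.566 0.192 0.061] z [0.043 0.064] rect [543. 206.] [ 98. 121.] 59
scene white 314 [335. 272.] med [ 0.706 -0.008  0.051] z [0.041 0.053] rect [733.   9.] [117. 117.] 34
scene white 2486 [200. 294.] med [ 0.621 -0.236  0.061] z [0.045 0.063] rect [ 602. -232.] [121.  99.] 23
scene white 14 [191. 282.] med [ 0.584 -0.235  0.066] z [0.065 0.067] rect [ 584. -235.] [11.  5.] 15
scene dark 1766 [191. 168.] med [ 0.366 -0.092  0.121] z [0.083 0.124] rect [342. -86.] [ 97. 101.] 64
scene dark 541 [269. 193.] med [0.512 0.005 0.086] z [0.081 0.094] rect [498.  17.] [69. 71.] 76
scene purple 17 [232. 187.] med [ 0.501 -0.082  0.151] z [0.15  0.153] rect [503. -80.] [20.  5.] 54
scene purple 428 [234. 209.] med [ 0.52  -0.091  0.106] z [0.08  0.152] rect [514. -88.] [40. 34.] 49

side red 340 [261. 168.] med [0.493 0.007 0.132] z [0.095 0.162] rect [494.   9.] [12. 
[... 305 characters left out ...]
e white 2235 [359. 274.] med [ 0.593 -0.242  0.061] z [0.059 0.063] rect [ 601. -231.] [120.  99.] 24
side white 21 [352. 272.] med [ 0.584 -0.234  0.066] z [0.064 0.068] rect [ 585. -234.] [14.  6.] 17
side green 12 [342. 256.] med [ 0.586 -0.195  0.063] z [0.061 0.064] rect [ 586. -194.] [ 4. 12.] 19
side dark 58 [260. 185.] med [0.489 0.001 0.088] z [0.085 0.092] rect [495.  12.] [31. 44.] 72
side dark 125 [259. 192.] med [ 0.48  -0.012  0.085] z [0.081 0.088] rect [483. -12.] [23. 69.] 58
side dark 1433 [203. 236.] med [ 0.347 -0.12   0.108] z [0.081 0.123] rect [347. -89.] [100.  85.] 63
side purple 561 [284. 207.] med [ 0.505 -0.093  0.115] z [0.081 0.152] rect [508. -87.] [34. 39.] 68
```

View pics/crop1.png

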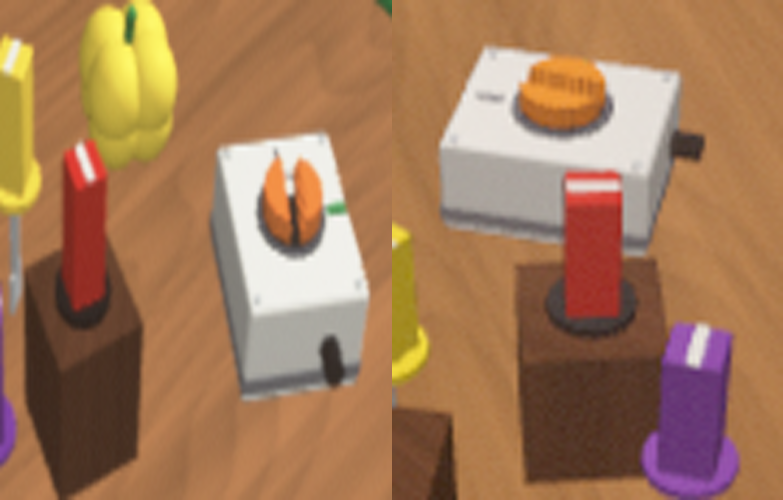

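The crop shows the red handle with its white stripe roughly along the stand's sides, and the orange slot running along the box's long side with the green mark on the right. The box centre is about (0.542, 0.206) with x at -31°. The stand is at (0.497, 0.017) and the sizes match. I'll go over the orange box first.

>>> jog_arm(
  increments=[
    {"dx": 0.35, "dy": -0.4, "az": 0.09},
    {"dx": 0.65, "dy": -0.9, "az": 0.09},
    {"dx": 0.65, "dy": -0.9, "az": 0.09},
  ],
)

```text
$.increments[0]: bad value
```

>>> jog_arm(
  increments=[
    {"dx": 0.3, "dy": -0.4},
    {"dx": 0.6, "dy": -0.8},
    {"dx": 0.6, "dy": -0.9},
  ],
)

```text
$.increments[0]: bad value
```

>>> jog_arm(
  increments=[
    {"dx": 0.3, "dy": -0.4},
    {"dx": 0.6, "dy": -0.8},
    {"dx": 0.6, "dy": -0.9},
  ],
)

```text
$.increments[0]: bad value
```

>>> jog_arm(
  increments=[
    {"dx": 0.3, "dy": -0.4},
    {"dx": 0.55, "dy": -0.8},
    {"dx": 0.55, "dy": -0.8},
    {"dx": 0.55, "dy": -0.8},
  ],
)

```text
$.increments[0]: bad value
```

Run:
```python
from m import *
s=get_state();print(s['time'],s['eef_pos'],s['tcp_rot'],s['qpos'])
c=cam('wrist'); np.savez('w1.npz',**c); cv2.imwrite('pics/w1.png',c['frame'])
```

```text
0.15 [0.24995593 0.62647398 0.23044168] [ 1.88746888e-01  9.82025337e-01 -8.74573464e-04 -2.92616382e-04] [ 1.04101759e+00  2.87016862e-01  1.57781631e+00 -3.27784578e-05
  1.27860366e+00 -1.49997217e-01]
```

View pics/w1.png

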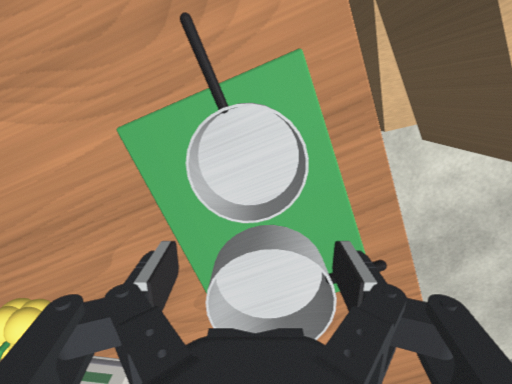

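The moves were refused, so the arm is still over the pots. Each row probably needs every key.

>>> jog_arm(
  increments=[
    {"dx": 0.35, "dy": -0.4, "dz": 0, "ax": 0, "ay": 0, "az": 0.09, "gripper": 1},
    {"dx": 0.65, "dy": -0.9, "dz": 0, "ax": 0, "ay": 0, "az": 0.09, "gripper": 1},
    {"dx": 0.65, "dy": -0.9, "dz": 0, "ax": 0, "ay": 0, "az": 0.09, "gripper": 1},
  ],
)

```text
time: 0.5
eef_pos: [0.3292, 0.5168, 0.2311]
tcp_rot: [0.119, 0.993, -0.001, 0.0]
contact_force: [0.0, 0.6, 0.4]
opening: 0.998
finger_force: 0.0
```

>>> jog_arm(
  increments=[
    {"dx": 0.3, "dy": -0.4, "dz": 0, "ax": 0, "ay": 0, "az": 0, "gripper": 1},
    {"dx": 0.6, "dy": -0.8, "dz": 0, "ax": 0, "ay": 0, "az": 0, "gripper": 1},
    {"dx": 0.6, "dy": -0.9, "dz": 0, "ax": 0, "ay": 0, "az": 0, "gripper": 1},
  ],
)

```text
time: 0.8
eef_pos: [0.402, 0.4084, 0.2314]
tcp_rot: [0.12, 0.993, -0.0, 0.0]
contact_force: [0.6, 0.5, 1.0]
opening: 0.998
finger_force: 0.0
```

>>> jog_arm(
  increments=[
    {"dx": 0.3, "dy": -0.4, "dz": 0, "ax": 0, "ay": 0, "az": 0, "gripper": 1},
    {"dx": 0.6, "dy": -0.8, "dz": 0, "ax": 0, "ay": 0, "az": 0, "gripper": 1},
    {"dx": 0.6, "dy": -0.9, "dz": 0, "ax": 0, "ay": 0, "az": 0, "gripper": 1},
  ],
)

```text
time: 1.1
eef_pos: [0.474, 0.3004, 0.2316]
tcp_rot: [0.12, 0.993, -0.0, 0.0]
contact_force: [0.0, 0.1, 0.0]
opening: 1.004
finger_force: 0.0
```

>>> jog_arm(
  increments=[
    {"dx": 0.3, "dy": -0.4, "dz": 0, "ax": 0, "ay": 0, "az": 0, "gripper": 1},
    {"dx": 0.55, "dy": -0.8, "dz": 0, "ax": 0, "ay": 0, "az": 0, "gripper": 1},
    {"dx": 0.55, "dy": -0.8, "dz": 0, "ax": 0, "ay": 0, "az": 0, "gripper": 1},
    {"dx": 0.55, "dy": -0.8, "dz": 0, "ax": 0, "ay": 0, "az": 0, "gripper": 1},
  ],
)

```text
time: 1.5
eef_pos: [0.5392, 0.205, 0.2312]
tcp_rot: [0.121, 0.993, -0.0, -0.0]
contact_force: [-0.1, 0.2, 0.5]
opening: 0.998
finger_force: 0.0
```

Run:
```python
from m import *
s=get_state();print(s['time'],s['eef_pos'],s['tcp_rot'],s['qpos'])
c=cam('wrist'); np.savez('w2.npz',**c); cv2.imwrite('pics/w2.png',c['frame'])
```

```text
1.5 [0.53916933 0.20495166 0.23124238] [ 1.20879762e-01  9.92667128e-01 -4.78313367e-05 -2.33201194e-04] [ 1.87401423e-01  7.20350215e-02  1.82279664e+00  5.32680493e-05
  1.24723442e+00 -1.14105965e+00]
```

View pics/w2.png

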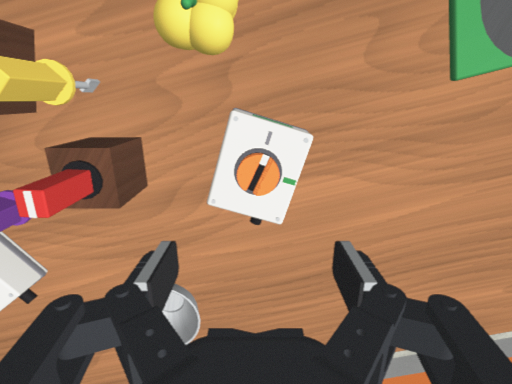

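The wrist view shows the orange disc at (258,173), white slot end at (263,158), grey mark at (268,137), green mark at (289,181), and the red screwdriver at the left (60,190).

Run:
```python
from m import *
c=dict(np.load('w2.npz')); P,H,u,v=pts(c); h,s,val=H.T
o=(h>5)&(h<18)&(s>190)&(val>150)&(abs(u-258)<30)&(abs(v-173)<30)
X=lambda q,z:np.array([onz(c,*p,z) for p in q])
q=np.stack([u[o],v[o]],1); 
(cx,cy),r=cv2.minEnclosingCircle(q.astype(np.float32)); print('disc px',cx,cy,r,onz(c,cx,cy,.078), np.percentile(P[o][:,2],[5,50,95]))
W=X(q,.078)[:,:2]; (a,b),rr=cv2.minEnclosingCircle((W*1000).astype(np.float32)); print('disc mm',a,b,rr)
# box top
w=(s<40)&(val>170)&(abs(u-258)<60)&(abs(v-173)<65)&(P[:,2]>.055)&(P[:,2]<.066)
r=cv2.minAreaRect((P[w][:,:2]*1000).astype(np.float32)); print('box',r)
near=np.hypot(u-cx,v-cy)<19
we=near&(s<60)&(val>190); print('white',we.sum(),u[we].mean(),v[we].mean())
dk=near&(val<90); print('dark',dk.sum())
for nm,m,z in [('white',we,.066),('dark',dk,.066)]:
    Z=X(np.stack([u[m],v[m]],1),z)[:,:2]; print(nm,Z.mean(0))
m=(we|dk)&(np.hypot(u-cx,v-cy)<17); Z=X(np.stack([u[m],v[m]],1),.066)[:,:2]; C=Z.mean(0); e,V=np.linalg.eigh(np.cov((Z-C).T)); print('slot',C,np.sqrt(e),np.degrees(np.arctan2(V[1,1],V[0,1])))
for nm,m in dict(green=(h>45)&(h<80)&(s>120)&(abs(u-289)<10)&(abs(v-181)<8)).items():
    print(nm,X(np.stack([u[m],v[m]],1),.061).mean(0))
# screwdriver stripe seen by static cams
for n,(x,y) in dict(scene=(268,164),side=(261,153)).items():
    k=dict(np.load(n+'0.npz')); P,H,u,v=pts(k); h,s,val=H.T
    m=(s<110)&(val>150)&(abs(u-x)<12)&(abs(v-y)<9)
    Z=np.array([onz(k,a,b,.16) for a,b in zip(u[m],v[m])])[:,:2]; C=Z.mean(0); e,V=np.linalg.eigh(np.cov((Z-C).T)); print(n,m.sum(),u[m].mean(),v[m].mean(),C,np.sqrt(e)*3.46,np.degrees(np.arctan2(V[1,1],V[0,1])))
```

```text
Traceback (most recent call last):
IndexError: index -1 is out of bounds for axis 0 with size 0
```

>>> jog_arm(
  increments=[
    {"dx": -0.1, "dy": -0.4, "dz": 0.1, "ax": 0, "ay": 0, "az": 0, "gripper": 1},
    {"dx": -0.2, "dy": -0.8, "dz": 0.15, "ax": 0, "ay": 0, "az": 0, "gripper": 1},
    {"dx": -0.2, "dy": -0.9, "dz": 0.15, "ax": 0, "ay": 0, "az": 0, "gripper": 1},
  ],
)

```text
time: 1.85
eef_pos: [0.5131, 0.0979, 0.2505]
tcp_rot: [0.119, 0.993, -0.0, 0.001]
contact_force: [0.0, -0.2, 0.0]
opening: 1.001
finger_force: 0.0
```

>>> jog_arm(
  increments=[
    {"dx": -0.1, "dy": -0.35, "dz": 0, "ax": 0, "ay": 0, "az": 0, "gripper": 1},
    {"dx": -0.15, "dy": -0.66, "dz": 0, "ax": 0, "ay": 0, "az": 0, "gripper": 1},
    {"dx": -0.15, "dy": -0.66, "dz": 0, "ax": 0, "ay": 0, "az": 0, "gripper": 1},
    {"dx": -0.15, "dy": -0.66, "dz": 0, "ax": 0, "ay": 0, "az": 0, "gripper": 1},
  ],
)

```text
time: 2.25
eef_pos: [0.496, 0.0207, 0.2494]
tcp_rot: [0.119, 0.993, 0.001, -0.0]
contact_force: [0.8, 0.2, 0.4]
opening: 0.994
finger_force: 0.0
```

Run:
```python
from m import *
s=get_state();print(s['time'],s['eef_pos'],s['tcp_rot'])
c=cam('wrist'); np.savez('w3.npz',**c); cv2.imwrite('pics/w3.png',c['frame'])
P,H,u,v=pts(c); h,s,val=H.T
m=((h<5)|(h>174))&(s>170)&(val>90); print('red',u[m].mean(),v[m].mean(),m.sum(),np.percentile(P[m][:,2],[2,50,98]))
```

```text
2.25 [0.49601533 0.0207352  0.24941354] [ 1.18926925e-01  9.92902827e-01  5.99962243e-04 -5.04685082e-05]
red 253.17136659436008 183.71691973969632 922 [0.0964378  0.15809898 0.16034974]
```

View pics/w3.png

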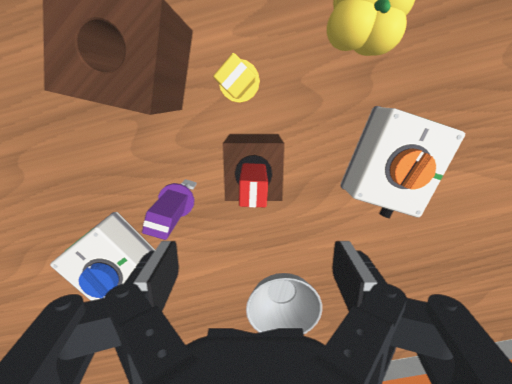

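The wrist view shows the red handle top with its stripe at (253,195), squarely between the open fingers. The orange disc is at (413,168), purple at (165,210) and yellow at (238,78), all well clear of the fingers.

```bash
cat > a.py <<'E'
from m import *
X=lambda c,q,z:np.array([onz(c,*p,z) for p in q])
def pca(Z):
    C=Z.mean(0); e,V=np.linalg.eigh(np.cov((Z-C).T)); return C.round(4),(np.sqrt(e)*3.46).round(4),np.degrees(np.arctan2(V[1,1],V[0,1])).round(1)
for f,cx,cy in [('w2',258,173),('w3',413,168)]:
    c=dict(np.load(f+'.npz')); print(f,cv2.cvtColor(c['frame'],cv2.COLOR_BGR2HSV)[cy-4:cy+5:2,cx-12:cx+13:3].tolist()[2], (c['depth'][cy-5:cy+5,cx-5:cx+5]>0).mean())
    H=cv2.cvtColor(c['frame'],cv2.COLOR_BGR2HSV).astype(int); v,u=np.indices(c['depth'].shape); h,s,val=np.moveaxis(H,2,0)
    o=(h<20)&(s>190)&(val>150)&(abs(u-cx)<32)&(abs(v-cy)<32)
    W=X(c,np.stack([u[o],v[o]],1),.078)[:,:2]; (a,b),rr=cv2.minEnclosingCircle((W*1000).astype(np.float32)); print('disc mm',a,b,rr,o.sum())
    w=(s<45)&(val>160)&(abs(u-cx)<65)&(abs(v-cy)<68); k,L,st,ce=cv2.connectedComponentsWithStats(w.astype(np.uint8)); i=1+st[1:,4].argmax(); w=L==i
    r=cv2.minAreaRect((X(c,np.stack([u[w],v[w]],1),.06)[:,:2]*1000).astype(np.float32)); print('box',r)
    near=np.hypot(u-cx,v-cy)<16
    sl=near&((val<110)|((s<70)&(val>180)))
    we=near&(s<70)&(val>180); dk=near&(val<110); print(we.sum(),dk.sum())
    for z in (.064,.07): print('slot',z,pca(X(c,np.stack([u[sl],v[sl]],1),z)[:,:2]))
    m=(h>45)&(h<80)&(s>120)&(abs(u-cx)<45)&(abs(v-cy)<20); print('green',X(c,np.stack([u[m],v[m]],1),.061).mean(0))
c=dict(np.load('w3.npz'));H=cv2.cvtColor(c['frame'],cv2.COLOR_BGR2HSV).astype(int);h,s,val=np.moveaxis(H,2,0)
m=(s<110)&(val>150)&(abs(u-253)<14)&(abs(v-195)<18); print('stripe',pca(X(c,np.stack([u[m],v[m]],1),.16)[:,:2]),m.sum())
P,H,uu,vv=pts(c); t=(P[:,2]>.156)&(P[:,2]<.166)&(abs(uu-253)<25)&(abs(vv-190)<25); print('top',cv2.minAreaRect((P[t][:,:2]*1000).astype(np.float32)),t.sum())
t=(P[:,2]>.08)&(P[:,2]<.0875)&(abs(uu-253)<45)&(abs(vv-170)<45); print('standtop',cv2.minAreaRect((P[t][:,:2]*1000).astype(np.float32)))
E
python3 a.py
```

```text
w2 [[14, 169, 243], [14, 166, 244], [14, 169, 245], [8, 116, 90], [0, 0, 44], [10, 145, 102], [12, 173, 234], [14, 170, 243], [14, 168, 243]] 0.99Traceback (most recent call last):
  File "a.py", line 9, in <module>
    W=X(c,np.stack([u[o],v[o]],1),.078)[:,:2]; (a,b),rr=cv2.minEnclosingCircle((W*1000).astype(np.float32)); print('disc mm',a,b,rr,o.sum())
      ~~~~~~~~~~~~~~~~~~~~~~~~~~~~~~~~~^^^^^^
IndexError: too many indices for array: array is 1-dimensional, but 2 were indexed
```

```bash
sed -i 's/(s>190)&(val>150)/(s>140)\&(val>200)/' a.py; python3 a.py
```

```text
w2 [[14, 169, 243], [14, 166, 244], [14, 169, 245], [8, 116, 90], [0, 0, 44], [10, 145, 102], [12, 173, 234], [14, 170, 243], [14, 168, 243]] 0.99
disc mm 539.9282836914062 207.36322021484375 24.161680221557617 1057
box ((538.9740600585938, 208.13087463378906), (98.54586791992188, 120.17880249023438), 59.34115982055664)
44 138
slot 0.064 (array([0.5413, 0.2076]), array([0.007 , 0.0391]), np.float64(142.0))
slot 0.07 (array([0.5397, 0.2079]), array([0.0069, 0.0384]), np.float64(142.0))
green [0.56088613 0.24079444 0.061     ]
w3 [[13, 169, 242], [13, 170, 241], [13, 169, 242], [11, 173, 224], [11, 153, 117], [11, 178, 166], [11, 179, 177], [11, 180, 193], [13, 170, 242]] 1.0
disc mm 540.74462890625 206.30963134765625 23.972166061401367 744
box ((540.0550537109375, 206.084716796875), (97.92317962646484, 117.96334838867188), 59.34962463378906)
21 35
slot 0.064 (array([0.5399, 0.2118]), array([0.0028, 0.0388]), np.float64(142.8))
slot 0.07 (array([0.5376, 0.2087]), array([0.0027, 0.0381]), np.float64(142.8))
green [0.56237304 0.24300801 0.061     ]
stripe (array([0.4965, 0.0178]), array([0.0068, 0.0245]), np.float64(163.6)) 194
top ((495.7428894042969, 18.414081573486328), (25.892242431640625, 26.061399459838867), 75.80772399902344) 761
standtop ((496.27435302734375, 18.415769577026367), (70.06389617919922, 70.33687591552734), 76.32394409179688)
```

Measured: box centre (0.540, 0.207), slot along -38°, screwdriver and stand at (0.496, 0.018) with yaw -14°. The tool's y axis is at 76°, so it is already aligned. Next I'll descend and grip.

>>> jog_arm(
  increments=[
    {"dx": 0, "dy": -0.02, "dz": -0.3, "ax": 0, "ay": 0, "az": 0, "gripper": 1},
    {"dx": 0, "dy": -0.02, "dz": -0.6, "ax": 0, "ay": 0, "az": 0, "gripper": 1},
    {"dx": 0, "dy": -0.02, "dz": -0.9, "ax": 0, "ay": 0, "az": 0, "gripper": 1},
    {"dx": 0, "dy": -0.02, "dz": -0.99, "ax": 0, "ay": 0, "az": 0, "gripper": 1},
    {"dx": 0, "dy": -0.02, "dz": -0.99, "ax": 0, "ay": 0, "az": 0, "gripper": 1},
  ],
)

```text
time: 2.8
eef_pos: [0.495, 0.0189, 0.1289]
tcp_rot: [0.118, 0.993, 0.0, -0.002]
contact_force: [0.3, 0.8, 0.2]
opening: 1.001
finger_force: 0.0
```

>>> jog_arm(
  increments=[
    {"dx": 0, "dy": 0, "dz": 0, "ax": 0, "ay": 0, "az": 0, "gripper": -1},
    {"dx": 0, "dy": 0, "dz": 0, "ax": 0, "ay": 0, "az": 0, "gripper": -1},
    {"dx": 0, "dy": 0, "dz": 0, "ax": 0, "ay": 0, "az": 0, "gripper": -1},
    {"dx": 0, "dy": 0, "dz": 0, "ax": 0, "ay": 0, "az": 0, "gripper": -1},
    {"dx": 0, "dy": 0, "dz": 0, "ax": 0, "ay": 0, "az": 0, "gripper": -1},
    {"dx": 0, "dy": 0, "dz": 0, "ax": 0, "ay": 0, "az": 0, "gripper": -1},
    {"dx": 0, "dy": 0, "dz": 0, "ax": 0, "ay": 0, "az": 0, "gripper": -1},
    {"dx": 0, "dy": 0, "dz": 0, "ax": 0, "ay": 0, "az": 0, "gripper": -1},
  ],
  force=80,
)

```text
time: 3.6
eef_pos: [0.4971, 0.0172, 0.1321]
tcp_rot: [0.119, 0.993, 0.0, 0.001]
contact_force: [-0.1, 0.6, 6.0]
opening: 0.29
finger_force: 78.7
```

Gripped, with an opening of about 25 mm. Lifting straight up.

>>> jog_arm(
  increments=[
    {"dx": 0, "dy": 0, "dz": 0.2, "ax": 0, "ay": 0, "az": 0, "gripper": -1},
    {"dx": 0, "dy": 0, "dz": 0.45, "ax": 0, "ay": 0, "az": 0, "gripper": -1},
    {"dx": 0, "dy": 0, "dz": 0.7, "ax": 0, "ay": 0, "az": 0, "gripper": -1},
    {"dx": 0, "dy": 0, "dz": 0.95, "ax": 0, "ay": 0, "az": 0, "gripper": -1},
    {"dx": 0, "dy": 0, "dz": 0.95, "ax": 0, "ay": 0, "az": 0, "gripper": -1},
  ],
)

```text
time: 4.1
eef_pos: [0.4985, 0.0168, 0.2493]
tcp_rot: [0.119, 0.993, -0.0, 0.004]
contact_force: [0.2, 0.0, -0.4]
opening: 0.29
finger_force: 78.5
```

>>> jog_arm(
  increments=[
    {"dx": 0.06, "dy": 0.25, "dz": 0, "ax": 0, "ay": 0, "az": -0.07, "gripper": -1},
    {"dx": 0.12, "dy": 0.5, "dz": 0, "ax": 0, "ay": 0, "az": -0.14, "gripper": -1},
    {"dx": 0.18, "dy": 0.75, "dz": 0, "ax": 0, "ay": 0, "az": -0.21, "gripper": -1},
    {"dx": 0.24, "dy": 1, "dz": 0, "ax": 0, "ay": 0, "az": -0.26, "gripper": -1},
  ],
)

```text
time: 4.5
eef_pos: [0.5242, 0.1382, 0.2423]
tcp_rot: [0.32, 0.947, -0.001, -0.001]
contact_force: [1.1, -0.8, -1.1]
opening: 0.294
finger_force: 78.6
```

>>> jog_arm(
  increments=[
    {"dx": 0.04, "dy": 0.25, "dz": 0, "ax": 0, "ay": 0, "az": 0, "gripper": -1},
    {"dx": 0.08, "dy": 0.45, "dz": 0, "ax": 0, "ay": 0, "az": 0, "gripper": -1},
    {"dx": 0.12, "dy": 0.57, "dz": 0, "ax": 0, "ay": 0, "az": 0, "gripper": -1},
    {"dx": 0.12, "dy": 0.57, "dz": 0, "ax": 0, "ay": 0, "az": 0, "gripper": -1},
    {"dx": 0.12, "dy": 0.57, "dz": 0, "ax": 0, "ay": 0, "az": 0, "gripper": -1},
  ],
)

```text
time: 5.0
eef_pos: [0.539, 0.2051, 0.2435]
tcp_rot: [0.318, 0.948, -0.001, -0.001]
contact_force: [-0.7, 0.3, -1.5]
opening: 0.294
finger_force: 78.6
```

Run:
```python
from h import *
s=get_state();print(s['time'],s['eef_pos'],R.from_quat(s['tcp_rot']).as_matrix().round(3).tolist(),s['qpos'],s['opening'])
I=[]
for n in ['scene','side']:
    c=cam(n); np.savez(n+'1.npz',**c)
    o=np.array([.54,.207,.12,1]); p=np.linalg.inv(c['E'])@o; k=c['camera_matrix']@[p[0],-p[1],-p[2]]; k=(k[:2]/k[2]).astype(int); print(n,k)
    f=c['frame'][max(k[1]-62,0):k[1]+63,k[0]-50:k[0]+50]; I.append(cv2.resize(f,(400,500),interpolation=2))
cv2.imwrite('pics/x1.png',np.hstack(I))
```

```text
5.0 [0.5390159  0.20514167 0.2435347 ] [[-0.798, 0.603, -0.002], [0.603, 0.798, -0.001], [0.001, -0.002, -1.0]] [ 1.88120698e-01  6.29765355e-02  1.80952596e+00 -7.58732878e-04
  1.27121437e+00 -7.35818595e-01] 0.2941952715016879
scene [346 153]
side [253 114]
```

View pics/x1.png

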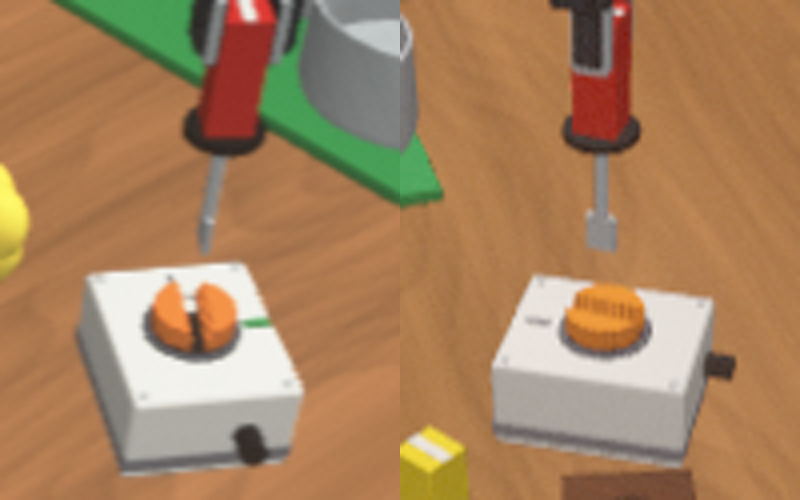

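The crops show the blade tip at scene px (347,153.5) and side px (253.5,114.5), hanging upright above the slot with the blade along it.

```bash
cat > tip.py <<'E'
from h import *
import sys
def tri(rs):
    A=np.zeros((3,3));b=np.zeros(3)
    for o,d in rs:
        d=d/np.linalg.norm(d);M=np.eye(3)-np.outer(d,d);A+=M;b+=M@o
    return np.linalg.solve(A,b)
cs=[dict(np.load(n+'1.npz')) for n in ('scene','side')]
rs=[];D=[]
for c,(x,y) in zip(cs,[(347,153),(253.5,114)]):
    rs.append(ray(c,x,y)); print('tip at z=.1225',onz(c,x,y,.1225).round(4))
    H=cv2.cvtColor(c['frame'],cv2.COLOR_BGR2HSV).astype(int); h,s,v=np.moveaxis(H,2,0)
    V,U=np.indices(h.shape); m=(h>4)&(h<17)&(s>160)&(v>190)&(abs(U-x)<20)&(V>y+4)&(V<y+40)
    # disc points: rim at .078 seen from above; use depth near rim height
    q=[];
    for a,b in zip(U[m],V[m]):
        P=dep(c,a,b)
        if P[2]>.074: q.append(onz(c,a,b,.078)[:2])
    q=np.array(q)*1000; print('disc',len(q),cv2.minEnclosingCircle(q.astype(np.float32)),cv2.fitEllipse(cv2.convexHull(q.astype(np.float32))))
print('tip tri',tri(rs))
E
python3 tip.py
```

```text
tip at z=.1225 [0.5421 0.205  0.1225]
disc 127 ((542.0825805664062, 206.81524658203125), 23.191713333129883) ((541.5135498046875, 206.57284545898438), (43.63423156738281, 44.97053909301758), 120.95780944824219)
tip at z=.1225 [0.5404 0.2066 0.1225]
disc 136 ((541.8348999023438, 209.5082550048828), 23.950109481811523) ((541.9287719726562, 209.3979949951172), (45.2015266418457, 45.99917221069336), 154.655517578125)
tip tri [0.54076732 0.20706199 0.12139081]
```

>>> jog_arm(
  increments=[
    {"dx": 0.01, "dy": 0.018, "dz": -0.1, "ax": 0, "ay": 0, "az": 0, "gripper": -1},
    {"dx": 0.01, "dy": 0.018, "dz": -0.2, "ax": 0, "ay": 0, "az": 0, "gripper": -1},
    {"dx": 0.01, "dy": 0.018, "dz": -0.3, "ax": 0, "ay": 0, "az": 0, "gripper": -1},
    {"dx": 0.01, "dy": 0.018, "dz": -0.36, "ax": 0, "ay": 0, "az": 0, "gripper": -1},
    {"dx": 0.01, "dy": 0.018, "dz": -0.42, "ax": 0, "ay": 0, "az": 0, "gripper": -1},
    {"dx": 0.01, "dy": 0.018, "dz": -0.45, "ax": 0, "ay": 0, "az": 0, "gripper": -1},
    {"dx": 0.01, "dy": 0.018, "dz": -0.45, "ax": 0, "ay": 0, "az": 0, "gripper": -1},
    {"dx": 0.01, "dy": 0.018, "dz": -0.45, "ax": 0, "ay": 0, "az": 0, "gripper": -1},
  ],
)

```text
time: 5.9
eef_pos: [0.5409, 0.2079, 0.1911]
tcp_rot: [0.318, 0.948, 0.0, 0.0]
contact_force: [0.1, -0.3, -1.4]
opening: 0.289
finger_force: 78.7
```

Run:
```python
from h import *
s=get_state();print(s['time'],s['eef_pos'],s['contact_force'],s['wrist_torque'])
I=[]
for n,k in [('scene',(346,165)),('side',(253,120))]:
    c=cam(n); np.savez(n+'2.npz',**c)
    f=c['frame'][k[1]-50:k[1]+50,k[0]-40:k[0]+40]; I.append(cv2.resize(f,(400,500),interpolation=2))
cv2.imwrite('pics/x2.png',np.hstack(I))
```

```text
5.9 [0.54091647 0.20794761 0.19111875] [ 0.112545   -0.26535557 -1.40696743] [-0.01578881  0.0106511  -0.03058478]
```

View pics/x2.png

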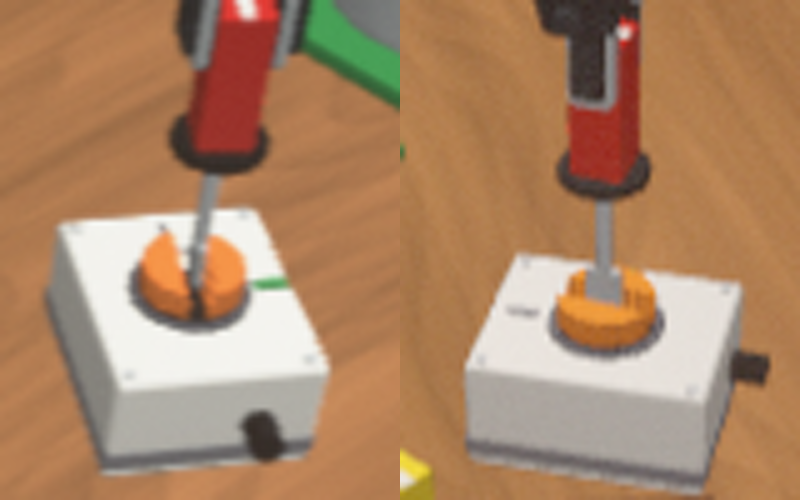

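The blade is entering the slot in both views with no contact force. I'll go down the last few millimetres in small steps.

>>> jog_arm(
  increments=[
    {"dx": 0, "dy": 0, "dz": -0.015, "ax": 0, "ay": 0, "az": 0, "gripper": -1},
    {"dx": 0, "dy": 0, "dz": -0.03, "ax": 0, "ay": 0, "az": 0, "gripper": -1},
    {"dx": 0, "dy": 0, "dz": -0.035, "ax": 0, "ay": 0, "az": 0, "gripper": -1},
    {"dx": 0, "dy": 0, "dz": -0.035, "ax": 0, "ay": 0, "az": 0, "gripper": -1},
    {"dx": 0, "dy": 0, "dz": -0.035, "ax": 0, "ay": 0, "az": 0, "gripper": -1},
  ],
)

```text
time: 6.5
eef_pos: [0.5406, 0.2078, 0.1865]
tcp_rot: [0.318, 0.948, -0.0, -0.0]
contact_force: [-0.1, 0.4, -0.9]
opening: 0.287
finger_force: 78.7
```

>>> jog_arm(
  increments=[
    {"dx": 0, "dy": 0, "dz": -0.01, "ax": 0, "ay": 0, "az": 0, "gripper": -1},
    {"dx": 0, "dy": 0, "dz": -0.01, "ax": 0, "ay": 0, "az": 0, "gripper": -1},
    {"dx": 0, "dy": 0, "dz": -0.01, "ax": 0, "ay": 0, "az": 0, "gripper": -1},
  ],
)

```text
time: 6.8
eef_pos: [0.5409, 0.2079, 0.186]
tcp_rot: [0.318, 0.948, 0.0, 0.0]
contact_force: [-0.5, -0.2, 2.3]
opening: 0.288
finger_force: 79.0
```

```bash
python3 -c "
from h import *
s=get_state();print(s['eef_pos'],s['contact_force'],s['wrist_torque'],s['qpos'])"
```

```text
[0.54089141 0.20792732 0.18595546] [-0.48606455 -0.24998787  2.25993649] [-0.05533444  0.14527992 -0.00956841] [ 1.91996767e-01  1.19108285e-01  1.85784015e+00 -2.56098560e-05
  1.16383495e+00 -7.31993894e-01]
```

Light contact with the slot floor, about 3 N. Now I'll turn clockwise, raised 1 mm.

>>> jog_arm(
  increments=[
    {"dx": 0, "dy": 0, "dz": 0.008, "ax": 0, "ay": 0, "az": -0.06, "gripper": -1},
    {"dx": 0, "dy": 0, "dz": 0.008, "ax": 0, "ay": 0, "az": -0.13, "gripper": -1},
    {"dx": 0, "dy": 0, "dz": 0.008, "ax": 0, "ay": 0, "az": -0.2, "gripper": -1},
    {"dx": 0, "dy": 0, "dz": 0.008, "ax": 0, "ay": 0, "az": -0.27, "gripper": -1},
    {"dx": 0, "dy": 0, "dz": 0.008, "ax": 0, "ay": 0, "az": -0.34, "gripper": -1},
    {"dx": 0, "dy": 0, "dz": 0.008, "ax": 0, "ay": 0, "az": -0.41, "gripper": -1},
    {"dx": 0, "dy": 0, "dz": 0.008, "ax": 0, "ay": 0, "az": -0.48, "gripper": -1},
    {"dx": 0, "dy": 0, "dz": 0.008, "ax": 0, "ay": 0, "az": -0.55, "gripper": -1},
    {"dx": 0, "dy": 0, "dz": 0.008, "ax": 0, "ay": 0, "az": -0.6, "gripper": -1},
    {"dx": 0, "dy": 0, "dz": 0.008, "ax": 0, "ay": 0, "az": -0.6, "gripper": -1},
  ],
)

```text
time: 7.8
eef_pos: [0.5401, 0.2082, 0.186]
tcp_rot: [0.714, 0.701, -0.0, -0.001]
contact_force: [-1.9, 0.8, -0.5]
opening: 0.292
finger_force: 78.8
```

>>> jog_arm(
  increments=[
    {"dx": 0, "dy": 0, "dz": 0, "ax": 0, "ay": 0, "az": -0.07, "gripper": -1},
    {"dx": 0, "dy": 0, "dz": 0, "ax": 0, "ay": 0, "az": -0.14, "gripper": -1},
    {"dx": 0, "dy": 0, "dz": 0, "ax": 0, "ay": 0, "az": -0.21, "gripper": -1},
    {"dx": 0, "dy": 0, "dz": 0, "ax": 0, "ay": 0, "az": -0.28, "gripper": -1},
    {"dx": 0, "dy": 0, "dz": 0, "ax": 0, "ay": 0, "az": -0.35, "gripper": -1},
    {"dx": 0, "dy": 0, "dz": 0, "ax": 0, "ay": 0, "az": -0.42, "gripper": -1},
    {"dx": 0, "dy": 0, "dz": 0, "ax": 0, "ay": 0, "az": -0.48, "gripper": -1},
    {"dx": 0, "dy": 0, "dz": 0, "ax": 0, "ay": 0, "az": -0.48, "gripper": -1},
  ],
)

```text
time: 8.6
eef_pos: [0.5407, 0.2085, 0.1861]
tcp_rot: [0.921, 0.389, 0.001, -0.001]
contact_force: [1.0, 2.7, -1.5]
opening: 0.291
finger_force: 78.7
```

```bash
python3 -c "
from h import *
s=get_state();print(s['eef_pos'],s['contact_force'],s['wrist_torque'],s['qpos'])"
```

```text
[0.54070629 0.20854718 0.18609277] [ 0.97933974  2.73475952 -1.51703473] [ 0.59581021 -0.0322654   0.04069296] [1.92400573e-01 1.18854041e-01 1.85785574e+00 1.78142228e-03
 1.16395022e+00 9.62706300e-01]
```

>>> jog_arm(
  increments=[
    {"dx": 0, "dy": 0, "dz": 0, "ax": 0, "ay": 0, "az": -0.05, "gripper": -1},
    {"dx": 0, "dy": 0, "dz": 0, "ax": 0, "ay": 0, "az": -0.09, "gripper": -1},
    {"dx": 0, "dy": 0, "dz": 0, "ax": 0, "ay": 0, "az": -0.09, "gripper": -1},
    {"dx": 0, "dy": 0, "dz": 0, "ax": 0, "ay": 0, "az": -0.09, "gripper": -1},
  ],
)

```text
time: 9.0
eef_pos: [0.5406, 0.2083, 0.1861]
tcp_rot: [0.946, 0.324, 0.0, -0.001]
contact_force: [1.2, 3.3, -1.1]
opening: 0.287
finger_force: 78.5
```

```bash
python3 -c "
from h import *
s=get_state();print(s['eef_pos'],s['tcp_rot'],s['contact_force'],s['wrist_torque'])
I=[]
for n,k in [('scene',(346,165)),('side',(253,120))]:
    c=cam(n)
    f=c['frame'][k[1]-50:k[1]+50,k[0]-40:k[0]+40]; I.append(cv2.resize(f,(400,500),interpolation=2))
cv2.imwrite('pics/x3.png',np.hstack(I))"
```

```text
[0.54057523 0.20834673 0.18607037] [ 9.46000729e-01  3.24163946e-01  2.47818169e-04 -5.43149686e-04] [ 1.22823875  3.33838718 -1.0613011 ] [ 0.90726208 -0.14422971  0.21182611]
```

View pics/x3.png

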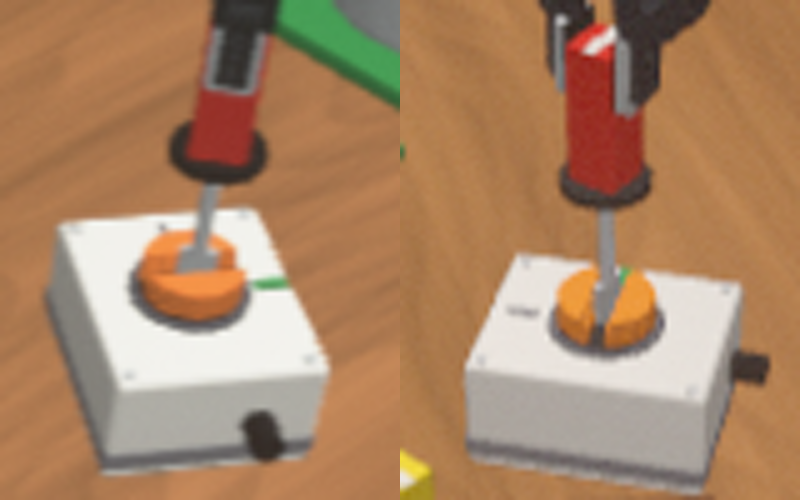

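The slot's white end now points at the green mark, and the 0.21 N m torque shows the switch is at its stop. I'll relieve the turn, lift, and carry the screwdriver back to the stand.

>>> jog_arm(
  increments=[
    {"dx": 0, "dy": 0, "dz": 0, "ax": 0, "ay": 0, "az": 0.09, "gripper": -1},
    {"dx": 0, "dy": 0, "dz": 0, "ax": 0, "ay": 0, "az": 0.13, "gripper": -1},
    {"dx": 0, "dy": 0, "dz": 0.08, "ax": 0, "ay": 0, "az": 0.13, "gripper": -1},
    {"dx": 0, "dy": 0, "dz": 0.2, "ax": 0, "ay": 0, "az": 0.13, "gripper": -1},
    {"dx": 0, "dy": 0, "dz": 0.4, "ax": 0, "ay": 0, "az": 0.13, "gripper": -1},
    {"dx": 0, "dy": 0, "dz": 0.55, "ax": 0, "ay": 0, "az": 0.13, "gripper": -1},
    {"dx": 0, "dy": 0, "dz": 0.55, "ax": 0, "ay": 0, "az": 0.13, "gripper": -1},
  ],
)

```text
time: 9.8
eef_pos: [0.5428, 0.208, 0.2577]
tcp_rot: [0.909, 0.417, 0.004, 0.001]
contact_force: [0.9, -0.8, -0.7]
opening: 0.291
finger_force: 78.8
```

>>> jog_arm(
  increments=[
    {"dx": -0.03, "dy": -0.12, "dz": 0, "ax": 0, "ay": 0, "az": 0.09, "gripper": -1},
    {"dx": -0.06, "dy": -0.24, "dz": 0, "ax": 0, "ay": 0, "az": 0.18, "gripper": -1},
    {"dx": -0.09, "dy": -0.36, "dz": 0, "ax": 0, "ay": 0, "az": 0.27, "gripper": -1},
    {"dx": -0.12, "dy": -0.48, "dz": 0, "ax": 0, "ay": 0, "az": 0.36, "gripper": -1},
    {"dx": -0.15, "dy": -0.6, "dz": 0, "ax": 0, "ay": 0, "az": 0.45, "gripper": -1},
    {"dx": -0.18, "dy": -0.72, "dz": 0, "ax": 0, "ay": 0, "az": 0.54, "gripper": -1},
    {"dx": -0.2, "dy": -0.84, "dz": 0, "ax": 0, "ay": 0, "az": 0.63, "gripper": -1},
    {"dx": -0.22, "dy": -0.95, "dz": 0, "ax": 0, "ay": 0, "az": 0.7, "gripper": -1},
  ],
)

```text
time: 10.6
eef_pos: [0.5137, 0.0929, 0.2519]
tcp_rot: [0.555, 0.832, -0.001, -0.0]
contact_force: [-0.3, -0.2, -0.3]
opening: 0.292
finger_force: 78.9
```

>>> jog_arm(
  increments=[
    {"dx": -0.03, "dy": -0.13, "dz": 0, "ax": 0, "ay": 0, "az": 0.09, "gripper": -1},
    {"dx": -0.06, "dy": -0.26, "dz": 0, "ax": 0, "ay": 0, "az": 0.18, "gripper": -1},
    {"dx": -0.09, "dy": -0.39, "dz": 0, "ax": 0, "ay": 0, "az": 0.27, "gripper": -1},
    {"dx": -0.12, "dy": -0.5, "dz": 0, "ax": 0, "ay": 0, "az": 0.36, "gripper": -1},
    {"dx": -0.15, "dy": -0.6, "dz": 0, "ax": 0, "ay": 0, "az": 0.45, "gripper": -1},
    {"dx": -0.15, "dy": -0.63, "dz": 0, "ax": 0, "ay": 0, "az": 0.54, "gripper": -1},
    {"dx": -0.15, "dy": -0.63, "dz": 0, "ax": 0, "ay": 0, "az": 0.59, "gripper": -1},
    {"dx": -0.15, "dy": -0.63, "dz": 0, "ax": 0, "ay": 0, "az": 0.59, "gripper": -1},
  ],
)

```text
time: 11.4
eef_pos: [0.4959, 0.0179, 0.252]
tcp_rot: [0.127, 0.992, -0.0, -0.0]
contact_force: [-0.4, -0.2, -0.8]
opening: 0.291
finger_force: 78.9
```

Run:
```python
from h import *
s=get_state();print(s['time'],s['eef_pos'],R.from_quat(s['tcp_rot']).as_matrix().round(3).tolist(),s['contact_force'])
I=[]
for n in ['scene','side']:
    c=cam(n); np.savez(n+'3.npz',**c)
    p=np.linalg.inv(c['E'])@[.496,.018,.11,1]; k=c['camera_matrix']@[p[0],-p[1],-p[2]]; k=(k[:2]/k[2]).astype(int); print(n,k)
    f=c['frame'][k[1]-62:k[1]+63,k[0]-50:k[0]+50]; I.append(cv2.resize(f,(400,500),interpolation=2))
cv2.imwrite('pics/x4.png',np.hstack(I))
```

```text
11.4 [0.49585508 0.01786797 0.25196479] [[-0.968, 0.253, -0.001], [0.253, 0.968, -0.0], [0.001, -0.001, -1.0]] [-0.44988084 -0.1691029  -0.80428679]
scene [269 180]
side [260 172]
```

View pics/x4.png

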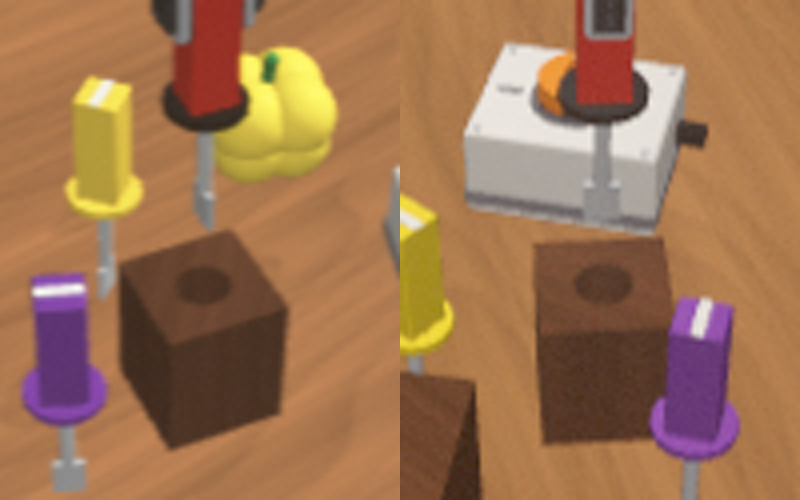

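The tip hangs over the hole in both views: scene crop hole at (204,285) with tip at (205,225), side crop hole at (602,283) with tip at (602,220). Inserting now.

>>> jog_arm(
  increments=[
    {"dx": 0, "dy": 0, "dz": -0.15, "ax": 0, "ay": 0, "az": 0, "gripper": -1},
    {"dx": 0, "dy": 0, "dz": -0.3, "ax": 0, "ay": 0, "az": 0, "gripper": -1},
    {"dx": 0, "dy": 0, "dz": -0.45, "ax": 0, "ay": 0, "az": 0, "gripper": -1},
    {"dx": 0, "dy": 0, "dz": -0.6, "ax": 0, "ay": 0, "az": 0, "gripper": -1},
    {"dx": 0, "dy": 0, "dz": -0.75, "ax": 0, "ay": 0, "az": 0, "gripper": -1},
    {"dx": 0, "dy": 0, "dz": -0.88, "ax": 0, "ay": 0, "az": 0, "gripper": -1},
    {"dx": 0, "dy": 0, "dz": -0.95, "ax": 0, "ay": 0, "az": 0, "gripper": -1},
    {"dx": 0, "dy": 0, "dz": -0.95, "ax": 0, "ay": 0, "az": 0, "gripper": -1},
    {"dx": 0, "dy": 0, "dz": -0.95, "ax": 0, "ay": 0, "az": 0, "gripper": -1},
  ],
)

```text
time: 12.4
eef_pos: [0.4966, 0.0182, 0.1388]
tcp_rot: [0.127, 0.992, -0.0, 0.0]
contact_force: [-0.4, 1.0, -0.9]
opening: 0.294
finger_force: 78.9
```

>>> jog_arm(
  increments=[
    {"dx": 0, "dy": 0, "dz": -0.02, "ax": 0, "ay": 0, "az": 0, "gripper": -1},
    {"dx": 0, "dy": 0, "dz": -0.04, "ax": 0, "ay": 0, "az": 0, "gripper": -1},
    {"dx": 0, "dy": 0, "dz": -0.04, "ax": 0, "ay": 0, "az": 0, "gripper": -1},
    {"dx": 0, "dy": 0, "dz": -0.04, "ax": 0, "ay": 0, "az": 0, "gripper": -1},
  ],
)

```text
time: 12.8
eef_pos: [0.4963, 0.0183, 0.1337]
tcp_rot: [0.127, 0.992, 0.0, 0.0]
contact_force: [-0.1, -0.2, -1.8]
opening: 0.292
finger_force: 78.9
```

>>> jog_arm(
  increments=[
    {"dx": 0, "dy": 0, "dz": -0.012, "ax": 0, "ay": 0, "az": 0, "gripper": -1},
    {"dx": 0, "dy": 0, "dz": -0.012, "ax": 0, "ay": 0, "az": 0, "gripper": -1},
    {"dx": 0, "dy": 0, "dz": -0.012, "ax": 0, "ay": 0, "az": 0, "gripper": -1},
  ],
)

```text
time: 13.1
eef_pos: [0.4964, 0.0182, 0.1322]
tcp_rot: [0.127, 0.992, -0.0, 0.0]
contact_force: [1.2, 0.1, -0.8]
opening: 0.294
finger_force: 78.9
```

>>> jog_arm(
  increments=[
    {"dx": 0, "dy": 0, "dz": 0, "ax": 0, "ay": 0, "az": 0, "gripper": 1},
    {"dx": 0, "dy": 0, "dz": 0, "ax": 0, "ay": 0, "az": 0, "gripper": 1},
    {"dx": 0, "dy": 0, "dz": 0, "ax": 0, "ay": 0, "az": 0, "gripper": 1},
    {"dx": 0, "dy": 0, "dz": 0, "ax": 0, "ay": 0, "az": 0, "gripper": 1},
    {"dx": 0, "dy": 0, "dz": 0, "ax": 0, "ay": 0, "az": 0, "gripper": 1},
    {"dx": 0, "dy": 0, "dz": 0, "ax": 0, "ay": 0, "az": 0, "gripper": 1},
    {"dx": 0, "dy": 0, "dz": 0, "ax": 0, "ay": 0, "az": 0, "gripper": 1},
    {"dx": 0, "dy": 0, "dz": 0, "ax": 0, "ay": 0, "az": 0, "gripper": 1},
  ],
)

```text
time: 13.9
eef_pos: [0.4962, 0.0182, 0.1321]
tcp_rot: [0.127, 0.992, -0.0, 0.0]
contact_force: [0.2, 1.4, 0.5]
opening: 1.001
finger_force: 0.0
```

>>> jog_arm(
  increments=[
    {"dx": 0, "dy": 0, "dz": 0.2, "ax": 0, "ay": 0, "az": 0, "gripper": 1},
    {"dx": 0, "dy": 0, "dz": 0.5, "ax": 0, "ay": 0, "az": 0, "gripper": 1},
    {"dx": 0, "dy": 0, "dz": 0.8, "ax": 0, "ay": 0, "az": 0, "gripper": 1},
    {"dx": 0, "dy": 0, "dz": 1, "ax": 0, "ay": 0, "az": 0, "gripper": 1},
    {"dx": 0, "dy": 0, "dz": 1, "ax": 0, "ay": 0, "az": 0, "gripper": 1},
    {"dx": 0, "dy": 0, "dz": 1, "ax": 0, "ay": 0, "az": 0, "gripper": 1},
  ],
)

```text
time: 14.5
eef_pos: [0.4962, 0.0183, 0.252]
tcp_rot: [0.127, 0.992, -0.0, 0.0]
contact_force: [-1.1, -0.7, 0.0]
opening: 0.998
finger_force: 0.0
```

Run:
```python
from m import *
s=get_state();print(s['time'],s['eef_pos'],s['contact_force'],s['opening'])
c=cam('wrist'); cv2.imwrite('pics/w4.png',c['frame'])
for n in ('wrist','scene','side'):
    P,H,u,v=pts(cam(n)); h,sa,val=H.T
    m=((h<5)|(h>174))&(sa>170)&(val>90)&(np.hypot(P[:,0]-.496,P[:,1]-.018)<.04); print(n,np.percentile(P[m][:,2],[2,98]))
    t=(P[:,2]>.15)&(P[:,2]<.172)&(np.hypot(P[:,0]-.496,P[:,1]-.018)<.03); print(cv2.minAreaRect((P[t][:,:2]*1000).astype(np.float32)),np.median(P[t][:,2]))
```

```text
14.5 [0.49620244 0.01826666 0.25204743] [-1.139611   -0.73196285  0.046386  ] 0.9976658099127422
wrist [0.09775911 0.16041602]
((494.27783203125, 18.9306697845459), (25.882097244262695, 25.516054153442383), 76.29153442382812) 0.15921690624519336
scene [0.09483329 0.16232304]
((497.64874267578125, 18.378284454345703), (27.412307739257812, 26.50594711303711), 73.46117401123047) 0.16073319987598034
side [0.09595748 0.16185477]
((494.9078674316406, 18.214216232299805), (27.6865234375, 25.49309539794922), 76.72672271728516) 0.1601501090334389
```

View pics/w4.png

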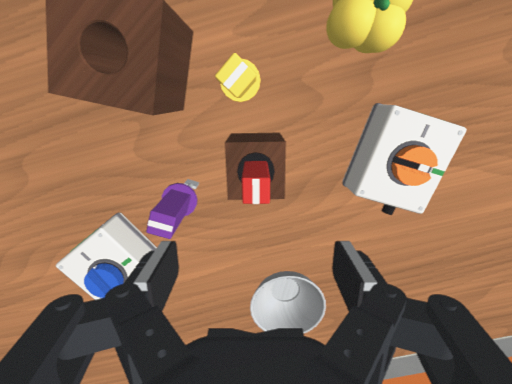

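The wrist view shows the screwdriver home and upright in the small stand (255,185), its top measured at 0.160 m. The orange slot's white end points at the green mark (430,168), the blue switch (103,280) was never touched, and the gripper is clear.

```bash
python3 -c "
from plant import job
print(job.sign_off())"
```

```text
the job is handed in; nothing more can be done
None
```

I turned the orange switch to its stop with the blade, put the screwdriver back fully home in its stand with the gripper clear, and handed the job in at about 15 s; no verdict was returned.

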